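Set out the count panel and hold the instrument container open for checking

TASK

Set up the instrument check for the colleague across the bench: take the yellow count panel out of its black slotted holder and lean it against the front of the teal rest (the side facing away from you), its lower edge on the bench, tipped back about 20 degrees, and let go of it. Then lift the hinged lid of the instrument container to 60 degrees open and keep holding it there, because it falls shut by itself: finish while still holding the lid. Do not knock over or push away the canister, the bottle or the bowl.

Things in the scene. Friction and masses are not known exactly. Their poses are not given: they have to be found in the camera images.
- panel: Loose yellow flat panel with white sheets on both faces, 10 mm thick, 130 mm wide, 170 mm tall, about 0.18 kg; the two faces are alike. It starts upright in the slot of the holder. Origin: centre of its lower edge; x = across its thickness, y = along its width, z = up along its height.
- panel_top (a point): Centre of the panel's upper edge, 170 mm above its origin along its z.
- holder: Fixed black slotted holder, 63 x 150 x 40 mm high; a slot 13 mm wide, open at both ends and at the top, runs along its y, slot floor 8 mm above the bench, so 32 mm deep. Origin: centre of its underside, at bench height.
- rest: Fixed teal upright rest: wall 150 mm wide, 12 mm thick, 85 mm high; its flat front face lies at x = 0 of its frame and looks along its +x, away from the robot. Base plate and ribs reach 85 mm back (-x); nothing stands in front. Origin: at bench height, middle of the front face's foot; y along the wall, z up. The panel leans, about centred, on the front face's top edge, its foot on the bench.
- rest_edge (a point): Middle of the top edge of the rest's front face, 85 mm above the bench.
- box: Fixed aluminium instrument container, open-topped, 200 mm (its x) x 240 mm (its y) x 90 mm high, with a purple hinged lid and coloured instruments inside. Origin: centre of its underside; the hinge runs along its y at its far (+x) top rim.
- lid (a joint): Lid angle in rad: 0 = shut, as at the start, grows as the front (near, -x) edge is lifted up and over towards the far side; 1.047 = 60 degrees; stop at 1.9. Nothing stays it: it falls shut when let go. The lid weighs about 0.4 kg.
- lid_hinge (a point): Middle of the lid's hinge axis, 90 mm above the bench, on the container's far rim, 100 mm along +x from the container's centre. Its axes turn with the lid; with the lid shut they are those of the container.
- lid_bar (a point): Middle of the lid's black round bar handle, 12 mm in diameter, 120 mm clear length between two posts, running along the container's y. It lies 175 mm in front of the hinge axis (along -x of the lid) and 50 mm above it (the lid is 6 to 8 mm thick, so about 36 mm are free under the bar); it turns with the lid.
- canister: Bystander: white round canister with a blue band, 84 mm in diameter, 150 mm high, loose. Origin: centre of its underside.
- bottle: Bystander: white bottle with a blue cap, 60 mm in diameter, 160 mm high, loose. Origin: centre of its underside.
- bowl: Bystander: small steel bowl, 90 mm across, 40 mm high, loose. Origin: centre of its underside.
Mind the look-alikes: they are no part of the job. What is meant by the panel is not pink, and is the smaller of those in its own colour.

How it is judged (in metres and radians):
On the way, in this order (a step that is already met when the one before it is completed fails the run):
1. the panel leans against the front of the rest, let go (angle between panel's own z axis and vertical between 0.17 and 0.56 rad and angle between the y axis of panel and the y axis of rest, either way round below 0.35 rad and x of panel in the frame of rest between 0.01 and 0.08 m and y of panel in the frame of rest between -0.05 and 0.05 m and z of panel in the frame of rest below 0.012 m and contact force between panel and rest above 0.05 N and contact force between panel and the fingers below 0.05 N and contact force between panel and the arm below 0.05 N and linear speed of panel below 0.03 m/s), for 0.3 s.
2. the lid is held about 60 degrees open (value of joint lid between 0.908 and 1.187 rad and velocity of joint lid between -0.1 and 0.1 rad/s and contact force between any of the fingers, the arm and box above 0.3 N and contact force between each of panel, canister, bottle, bowl and box below 0.05 N), for 0.5 s.
At the end, for the whole second after the job is handed in: Robot alone holds the lid still at 52 to 68 degrees (nothing else touches the container). Panel, let go and still, leans 10 to 32 degrees from vertical on the rest, foot on the bench 10 to 80 mm before its face, within 50 mm of its middle and 0.35 rad of parallel (all of step 1 and all of step 2); the arm keeps its last pose, push and grip.
It fails at once if the canister is knocked over or pushed more than 40 mm away (distance of canister from where it was at the start of the episode above 0.04 m or angle between canister's own z axis and vertical above 0.5 rad).
It fails at once if the bottle is knocked over or pushed more than 40 mm away (distance of bottle from where it was at the start of the episode above 0.04 m or angle between bottle's own z axis and vertical above 0.5 rad).
It fails at once if the bowl is knocked over or pushed more than 40 mm away (distance of bowl from where it was at the start of the episode above 0.04 m or angle between bowl's own z axis and vertical above 0.5 rad).
It also fails if it takes over 51 s, if anything falls off the work surface, if the arm or the gripper's body presses on something with over 40 N, if the wrist force passes 120 N, or if a joint passes its speed limit or range.

ROBOT

A 7-joint arm with a two-finger parallel gripper is mounted at the origin on the work surface. World frame = base frame: x ahead of the robot, y to its left, z up, the work surface at z = 0. Lengths are in mm, angles in degrees, forces in N, time in s.
With the tool pointing down it reaches from about 425 to 1025 mm from the base axis. Payload 9.4 kg.
Tool frame: the origin (TCP) lies on the centre line of the jaws, within the pads' length; the fingertips stand 19 mm ahead of it and the grasp point (between the pads) is the TCP; z points along the fingers, x is the direction in which the jaws open and shut, and the axes are right-handed (so a half turn about z gives the same grasp; the last joint's range is limited). The gripper opens to 93 mm and grips with 3 to 60 N. Pads are 15 mm wide; open, the fingers measure 128 mm over their backs; the gripper's body (75 mm by 188 mm) begins 65 mm behind the grasp point.
Start: joints at [-69.654, 34.337, -0.143, 91.639, 0.103, 54.024, -4.572], TCP at [303.421, 658.453, 237.618] pointing down, gripper open.
Joint ranges: [-147.43, 147.43], [-19.82, 112.94], [-74.19, 73.91], [6.32, 146.72], [-59.91, 239.91], [6.04, 106.73], [-150.56, 150.56]. Speed limits (degrees/s): [127.2, 127.2, 172.46, 172.46, 180, 180, 180].

INTERFACE

Orientations are given as a 3x3 rotation matrix whose columns are the frame's x, y, z axes.
In Python, from bench import read_state, cams, hand_in gives the robot as it stands.
- The arm moves only by the tool servo_tool, never from a script. Its argument "steps" is a list that holds one entry, the list of rows, each a list of 7 numbers: the opening in per cent of the stroke, from 0 (shut) to 100 (fully open), then the shift along the world's x, y, z in m, then the turn, a rotation vector about the world's x, y, z in degrees. In form: [[[grip, x, y, z, rx, ry, rz], ...]]. A call has 1 to 20 rows; each row shifts and turns the pose as measured when the row begins; what a row does not reach is not made up. A row lasts 1/8 s, in which the tool goes at most 62.5 mm and 10.7 degrees, less where a joint would pass 70% of its speed; a pose out of reach is approached as far as the arm can. A call is refused whole if a number of a shift passes 0.0625 or a number of a turn 10.7, either way. A call with a gripper value outside its range is refused whole. The fingers move at their own pace and stop on an object; "grip_force" is the grip in N (left out, the last holds). Time passes only in rows, so rows that do not move let the fingers close. It gives the time, the measured TCP pose, the force and the opening at its end, in the units of the state.
- read_state(): the state, without advancing time (a new reading comes with each control period).
- cams.grab_frame(name): name is "side" or "top"; returns a dict with "img" (420x560x3 uint8, blue, green, red), "z_map" (420x560 float32, mm along the optical axis (not along the pixel's ray), 0 where there is no reading), "fovy" (degrees; the focal length in pixels is half the picture's height over the tangent of half this angle, whatever the lens; pixels are square), "cx", "cy" (the principal point, pixels), "k1" (the pictures are not rectified: a ray, as slopes to the right and down, at radius r is drawn at 1 + k1 r^2 times it, then the intrinsics apply), "rvec" (rotation vector, rad) and "tvec" (3), from world to camera coordinates, as OpenCV has them. Camera axes: x right, y down, z forward; pixel columns grow to the right and rows downward; lengths in mm; the calibration is good to about 2 mm. A picture is of the moment at which its call begins.
- hand_in(): hands the job in, once; it reports no verdict.
Trained networks look in the newest picture that a camera, given by its name, has taken for a name from the list of things; names that differ only in an ending like _2 or _b are one class to them, and where a whole thing is asked for, a point or a joint stands for the part that bears it (a point fixed in the world has none). Each returns a list of dicts, best first, with "conf" (0 to 1); they miss things now and then, are a little off and sometimes report something else, mostly with a low value. They report only what shows in the picture. A call takes as long as a camera call. They do not tell look-alikes from the thing itself.
- cams.recognise(thing, camera): "uv" ([column, row] in pixels, amid what is visible of it).
- cams.outline_of(thing, camera): "mask" (420x560 bool, what is visible of it) and "uv" ([column, row] in pixels, amid what is visible of it).
- cams.mark_of(thing, camera): "uv" ([column, row] in pixels: a listed point, or the origin of a listed thing).
The state is a dict: "t": time; "joint_positions": joint angles; "dq": joint speeds; "effort": joint torques, N m; "position": TCP position; "orientation": TCP orientation; "force": force on the tool from outside, world axes, zero at the start; "ft_torque": the same for the moment, N m; "grip_width": opening from 0.0 (shut) to 1.0 (fully open).
Only numpy, scipy, OpenCV 4.12 (cv2) and the standard library are available. Lean on these libraries where they do the work, as an engineer would, in place of code of your own. Each camera call takes 0.05 s, during which the arm holds its last target.

## Working session

There is one attempt and no reset: what is moved stays moved. The work goes in short steps, Python scripts to look and compute and a tool call to move; the robot and the scene stay as the last step left them, time stands still between calls to the robot, and variables do not carry over. Pictures are saved under pics/ and viewed, and the job is handed in when it is done.

Besides the shell and the picture viewer there is one more tool, called after "Call:" as name(argument=value, ...), one argument or row to a line, values as JSON. servo_tool: Moves the arm, as the interface text tells. Its arguments: {"type":"object","properties":{"steps":{"type":"array"},"grip_force":{"type":"number"}},"required":["steps"]}

```bash
ls; mkdir -p pics
cat > h.py <<'E'
import numpy as np, cv2
from bench import read_state, cams, hand_in
def cal(f):
    H=f["img"].shape[0]; fl=H/2/np.tan(np.radians(f["fovy"])/2)
    R=cv2.Rodrigues(np.array(f["rvec"],float))[0]; t=np.array(f["tvec"],float).ravel()
    return fl,R,t
def ray(f,uv):
    fl,R,t=cal(f)
    K=np.array([[fl,0,f["cx"]],[0,fl,f["cy"]],[0,0,1.]])
    p=cv2.undistortPoints(np.array(uv,float).reshape(-1,1,2),K,np.array([f["k1"],0,0,0.])).reshape(-1,2)
    return np.c_[p,np.ones(len(p))]
def world(f,uv,depth=None):
    fl,R,t=cal(f); d=ray(f,uv); uv=np.atleast_2d(uv)
    if depth is None: depth=np.array([f["z_map"][int(round(v)),int(round(u))] for u,v in uv])
    return (d*np.asarray(depth).reshape(-1,1)-t)@R
def atz(f,uv,z):
    fl,R,t=cal(f); d=ray(f,uv)@R; c=-R.T@t
    return c+d*((z-c[2])/d[:,2])[:,None]
def proj(f,P):
    fl,R,t=cal(f)
    K=np.array([[fl,0,f["cx"]],[0,fl,f["cy"]],[0,0,1.]])
    return cv2.projectPoints(np.array(P,float).reshape(-1,1,3),np.array(f["rvec"],float),t,K,np.array([f["k1"],0,0,0.]))[0].reshape(-1,2)
def cloud(f):
    H,W=f["z_map"].shape; u,v=np.meshgrid(np.arange(W),np.arange(H))
    uv=np.c_[u.ravel(),v.ravel()].astype(float)
    return world(f,uv,f["z_map"].ravel()).reshape(H,W,3), f["z_map"]>0
E
python3 - <<'E'
from h import *
for n in ("side","top"):
    f=cams.grab_frame(n); cv2.imwrite(f"pics/{n}0.png",f["img"])
    fl,R,t=cal(f); print(n,fl,f["cx"],f["cy"],f["k1"],"cam at",-R.T@t, "fwd",R[2])
    np.save(f"{n}0.npy",f,allow_pickle=True)
    for th in ["panel","panel_top","holder","rest","rest_edge","box","lid_hinge","lid_bar","canister","bottle","bowl"]:
        print(th,[(np.round(r["uv"]),round(r["conf"],2)) for r in cams.mark_of(th,n)][:4])
E
```

```text
pics
side 410.2875284522327 272.2383353283632 216.7175697586221 -0.12419430134196797 cam at [  41.95290435 -776.73571301 1074.75535196] fwd [ 0.38555796  0.58447924 -0.71395313]
panel [(array([221., 192.]), 0.96), (array([262., 178.]), 0.86), (array([187., 208.]), 0.78)]
panel_top [(array([221., 157.]), 0.92), (array([180., 174.]), 0.67), (array([260., 123.]), 0.58), (array([313., 272.]), 0.42)]
holder [(array([222., 193.]), 0.64), (array([329., 287.]), 0.3), (array([237., 232.]), 0.17)]
rest [(array([234., 231.]), 0.93)]
rest_edge [(array([236., 214.]), 0.95), (array([219., 194.]), 0.37)]
box [(array([328., 291.]), 0.71), (array([219., 157.]), 0.27), (array([360., 258.]), 0.18)]
lid_hinge [(array([361., 259.]), 0.9)]
lid_bar [(array([312., 274.]), 0.63)]
canister [(array([383., 355.]), 0.79)]
bottle [(array([210., 164.]), 0.85)]
bowl [(array([308., 203.]), 0.92), (array([313., 272.]), 0.25)]
top 481.3451882348536 278.9399498204272 205.0245958148319 -0.06891726721977555 cam at [ 423.61846137    6.27421596 1786.35180473] fwd [ 0.08506664  0.00104944 -0.99637471]
panel [(array([193., 259.]), 0.93), (array([194., 168.]), 0.6), (array([190., 221.]), 0.48), (array([260., 154.]), 0.4)]
panel_top [(array([185., 160.]), 0.94), (array([185., 258.]), 0.81), (array([184., 212.]), 0.72)]
holder [(array([194., 217.]), 0.61)]
rest []
rest_edge [(array([251., 232.]), 0.84)]
box [(array([358., 169.]), 0.36)]
lid_hinge [(array([359., 170.]), 0.76)]
lid_bar [(array([355., 216.]), 0.74), (array([195., 216.]), 0.21)]
canister [(array([421., 208.]), 0.58)]
bottle [(array([144., 206.]), 0.63)]
bowl [(array([257., 154.]), 0.8)]
```

View pics/side0.png

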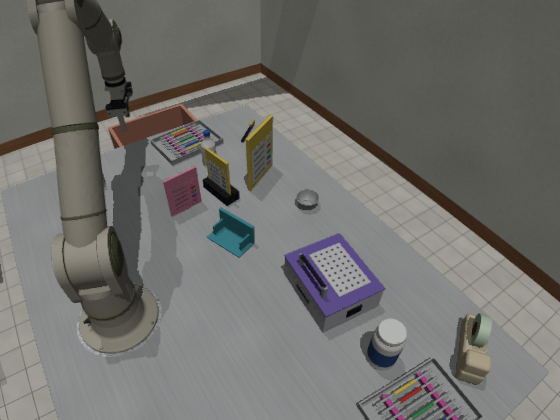

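View pics/top0.png

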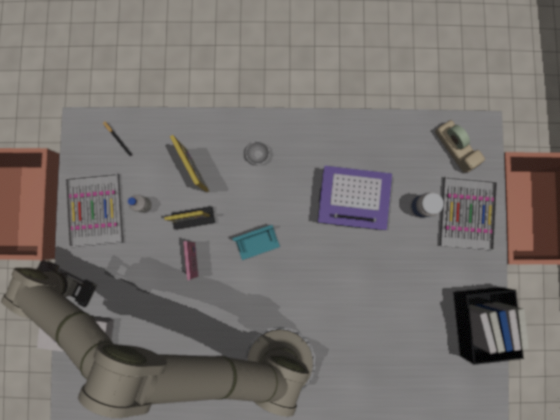

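Candidates for the panel in the side view are the small yellow one in the black holder (219,172), the large yellow one (260,152) and the pink one (183,192). By description it is the small yellow one in the black holder. I'll check a close crop and measure.

Run:
```python
from h import *
s=np.load("side0.npy",allow_pickle=True).item(); t=np.load("top0.npy",allow_pickle=True).item()
a=cv2.resize(s["img"][110:260,150:300],(600,600),interpolation=cv2.INTER_CUBIC)
cv2.imwrite("pics/crop_s.png",a)
b=cv2.resize(t["img"][120:270,120:320],(800,600),interpolation=cv2.INTER_CUBIC)
cv2.imwrite("pics/crop_t.png",b)
for n,f in(("side",s),("top",t)):
    P,ok=cloud(f); hsv=cv2.cvtColor(f["img"],cv2.COLOR_BGR2HSV)
    print(n)
    def rep(name,m,zs):
        m=m&ok; Q=P[m]
        for lo,hi in zs:
            q=Q[(Q[:,2]>lo)&(Q[:,2]<hi)]
            if len(q)>8:
                r=cv2.minAreaRect(q[:,:2].astype(np.float32)); print(name,lo,hi,len(q),"c",np.round(r[0]),"size",np.round(r[1]),"ang",round(r[2],1),"zmax",round(q[:,2].max()))
    h=hsv[...,0];sat=hsv[...,1]
    reg=(P[...,0]>300)&(P[...,0]<1000)&(abs(P[...,1])<600)
    rep("teal",(h>82)&(h<100)&(sat>100)&reg,[(-5,200),(70,95),(5,20)])
    rep("purple",(h>118)&(h<140)&(sat>70)&reg,[(80,120),(85,104)])
    rep("tall yellow/holder",reg&(P[...,1]>100)&(P[...,1]<480)&(h>18)&(h<35)&(sat>120)&(P[...,0]<640),[(20,300),(150,200),(100,150)])
    bar=(P[...,1]<0)&(P[...,1]>-400)&reg
    rep("bar",bar,[(118,160),(125,160)])
    z0=P[ok&reg&(P[...,2]<20)][:,2]; print("bench z",np.median(z0))
def mk(f,uv,z):print(uv,z,np.round(atz(f,[uv],z)))
mk(s,(234,231),0);mk(s,(236,214),85);mk(t,(251,232),85)
mk(s,(221,192),8);mk(s,(221,157),178);mk(t,(193,216),8);mk(t,(184,212),178);mk(s,(222,193),0)
mk(s,(361,259),90);mk(t,(359,170),90);mk(s,(312,274),140);mk(t,(355,216),140)
mk(s,(383,355),0);mk(t,(421,208),0);mk(s,(210,164),0);mk(t,(144,206),0);mk(s,(308,203),0);mk(t,(257,154),0)
print(read_state())
```

```text
side
teal -5 200 1342 c [475.  -7.] size [182. 776.] ang 3.6 zmax 146
teal 70 95 182 c [470.  98.] size [ 12. 150.] ang 20.4 zmax 91
teal 5 20 582 c [461. 190.] size [384. 144.] ang 76.1 zmax 20
purple 80 120 2505 c [ 599. -263.] size [245. 205.] ang 83.6 zmax 106
purple 85 104 2499 c [ 599. -263.] size [245. 205.] ang 83.6 zmax 104
tall yellow/holder 20 300 520 c [559. 358.] size [110. 221.] ang 16.7 zmax 242
tall yellow/holder 150 200 210 c [547. 304.] size [ 82. 172.] ang 46.8 zmax 200
tall yellow/holder 100 150 141 c [548. 302.] size [ 76. 172.] ang 48.1 zmax 150
bar 118 160 229 c [ 525. -254.] size [143.  15.] ang 82.6 zmax 152
bar 125 160 215 c [ 526. -254.] size [143.  15.] ang 82.4 zmax 152
bench z 0.9104026123390063
top
teal -5 200 844 c [438.  88.] size [ 79. 139.] ang 19.7 zmax 94
teal 70 95 128 c [469. 100.] size [ 12. 138.] ang 19.8 zmax 94
teal 5 20 338 c [433.  87.] size [ 70. 139.] ang 18.9 zmax 19
purple 80 120 2012 c [ 598. -259.] size [244. 202.] ang 84.4 zmax 116
purple 85 104 1962 c [ 597. -259.] size [243. 201.] ang 84.0 zmax 104
tall yellow/holder 20 300 185 c 
[... 1088 characters left out ...]
  54.02355252,  -4.57203276]), 'dq': array([-0.1604433 , -0.03450064,  0.08603347,  0.05899361,  0.01508964,
       -0.03558588, -0.08809851]), 'effort': array([-3.60744780e-04, -7.64870453e+01,  1.49569698e+00, -2.52720201e+01,
       -5.24641131e-02,  1.03911798e-02,  3.70958935e-05]), 'position': array([303.44839846, 658.44981464, 237.61746546]), 'orientation': array([[ 4.18547550e-01,  9.08194884e-01,  3.34195882e-05],
       [ 9.08194885e-01, -4.18547550e-01, -1.78245983e-06],
       [ 1.23688659e-05,  3.10975432e-05, -9.99999999e-01]]), 'force': array([ 0.52730326, -0.89865082,  0.7930913 ]), 'ft_torque': array([-0.03351546,  0.04699838, -0.00429459]), 'grip_width': 1.0003839945594981}
```

View pics/crop_s.png

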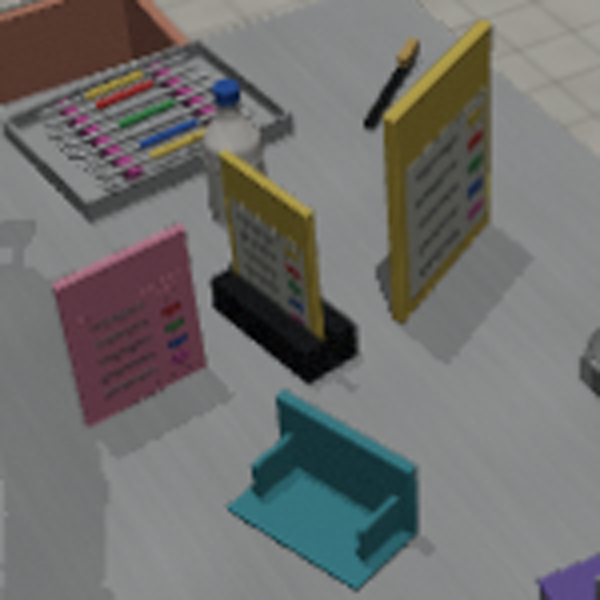

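View pics/crop_t.png

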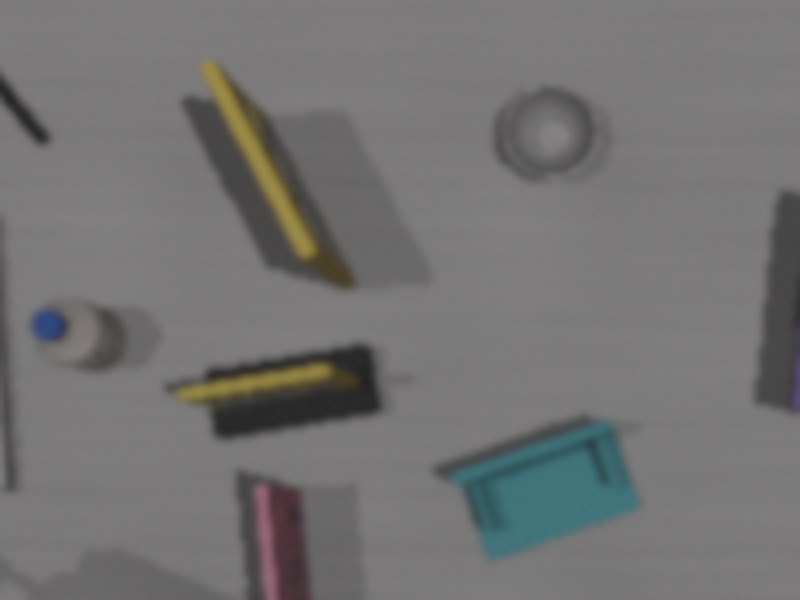

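The crops confirm the small yellow panel stands in the black holder. The large yellow panel sits free behind it and the pink one in front, so I need precise geometry and the clearance to the large panel.

Run:
```python
from h import *
s=np.load("side0.npy",allow_pickle=True).item(); t=np.load("top0.npy",allow_pickle=True).item()
def rect(n,q):
    if len(q)<8: return print(n,len(q))
    r=cv2.minAreaRect(q[:,:2].astype(np.float32)); print(n,len(q),"c",np.round(r[0],1),"size",np.round(r[1]),"ang",round(r[2],1),"z",np.round(np.percentile(q[:,2],[2,50,98])),"bbox",np.round(q.min(0)),np.round(q.max(0)))
for n,f in(("side",s),("top",t)):
    P,ok=cloud(f); X,Y,Z=P[...,0],P[...,1],P[...,2]; print(n)
    near=ok&(X>495)&(X<565)&(Y>230)&(Y<410)
    for lo,hi in((60,165),(165,190),(28,50)): rect(f"small {lo}",P[near&(Z>lo)&(Z<hi)])
    big=ok&(X>570)&(X<720)&(Y>200)&(Y<420)
    for lo,hi in((20,80),(80,150),(150,225),(225,260)): rect(f"big {lo}",P[big&(Z>lo)&(Z<hi)])
    pk=ok&(X>380)&(X<490)&(Y>220)&(Y<420)
    for lo,hi in((20,100),(100,170)): rect(f"pink {lo}",P[pk&(Z>lo)&(Z<hi)])
    w=ok&(X>430)&(X<520)&(Y>10)&(Y<190)&(Z>60)&(Z<95); rect("wall",P[w])
    # side front/back faces PCA
    q=P[near&(Z>60)&(Z<165)]
    if len(q)>20:
        c=q.mean(0);u,d,v=np.linalg.svd(q-c); print("panel plane n",np.round(v[2],3),"c",np.round(c),"rms",d[2]/len(q)**.5)
    b=ok&(X>490)&(X<560)&(Y>-340)&(Y<-170)&(Z>125)
    rect("bar",P[b]); q=P[b]; c=q.mean(0);v=np.linalg.svd(q-c)[2];print("bar dir",np.round(v[0],3))
```

```text
side
small 60 471 c [521.4 326.9] size [ 14. 134.] ang 15.0 z [ 63. 115. 163.] bbox [507. 262.  60.] [544. 393. 165.]
small 165 116 c [523.6 327.7] size [ 14. 131.] ang 12.8 z [166. 175. 181.] bbox [507. 262. 165.] [543. 392. 183.]
small 28 293 c [525.4 320.4] size [ 68. 154.] ang 11.0 z [29. 40. 48.] bbox [495. 241.  28.] [565. 394.  50.]
big 20 195 c [649.6 282.5] size [159.  17.] ang 22.9 z [21. 49. 79.] bbox [573. 259.  20.] [720. 321.  80.]
big 80 254 c [670.1 296.8] size [110.  20.] ang 27.8 z [ 82. 116. 148.] bbox [621. 263.  80.] [720. 321. 150.]
big 150 289 c [669.3 296. ] size [110.  18.] ang 27.0 z [152. 189. 221.] bbox [620. 265. 150.] [720. 320. 224.]
big 225 124 c [671.8 296.7] size [113.  17.] ang 27.9 z [226. 239. 243.] bbox [622. 265. 225.] [719. 329. 245.]
pink 20 269 c [440.2 338. ] size [134.  32.] ang 34.7 z [21. 56. 98.] bbox [380. 305.  20.] [490. 389. 100.]
pink 100 243 c [409. 318.] size [58. 18.] ang 4.9 z [102. 136. 169.] bbox [380. 307. 100.] [438. 329. 170.]
wall 283 c [470.9  99.5] size [ 16. 154.] ang 20.4 z [61. 80. 90.] bbox [441.  26.  60.] [504. 172
[... 857 characters left out ...]
 bbox [619. 268. 151.] [716. 319. 224.]
big 225 162 c [670.1 300.9] size [112.  15.] ang 29.5 z [229. 240. 247.] bbox [619. 268. 228.] [720. 332. 250.]
pink 20 89 c [444.4 337.7] size [135.  34.] ang 37.6 z [23. 49. 97.] bbox [381. 309.  20.] [490. 391.  98.]
pink 100 95 c [409.  318.7] size [59. 12.] ang 7.5 z [104. 149. 170.] bbox [380. 310. 101.] [438. 327. 170.]
wall 153 c [469.2 102.2] size [ 14. 149.] ang 18.3 z [64. 83. 93.] bbox [444.  32.  61.] [498. 173.  94.]
panel plane n [-0.987 -0.161  0.006] c [521. 322. 114.] rms 1.7521835511816333
bar 141 c [ 523.3 -251.8] size [141.  13.] ang 85.5 z [135. 144. 151.] bbox [ 512. -322.  133.] [ 535. -181.  158.]
bar dir [-0.078 -0.997  0.006]
```

Call:
servo_tool(
  steps=[
    [[100,0.0245,-0.0367,0.006,0,0,-6.1],[100,0.0245,-0.0367,0.006,0,0,-6.1],[100,0.0245,-0.0367,0.006,0,0,-6.1],[100,0.0245,-0.0367,0.006,0,0,-6.1],[100,0.0245,-0.0367,0.006,0,0,-6.1],[100,0.0245,-0.0367,0.0,0,0,-6.1],[100,0.0245,-0.0367,0.0,0,0,-6.1],[100,0.0245,-0.0367,0.0,0,0,-6.1],[100,0.0245,-0.0367,0.0,0,0,-6.1],[100,0,0,0,0,0,0]],
  ],
)

```text
t: 2.45
position: [528.6, 317.8, 269.6]
orientation: [[0.989, 0.15, 0.004], [0.15, -0.989, 0.003], [0.004, -0.003, -1.0]]
force: [-0.6, 0.2, 0.2]
grip_width: 1.001
```

Call:
servo_tool(
  steps=[
    [[100,-0.005,0.0107,0,0.2,0.2,2.0],[100,0,0,-0.04,0,0,0],[100,0,0,0,0,0,0]],
  ],
)

```text
t: 2.82
position: [521.0, 334.0, 229.4]
orientation: [[0.981, 0.196, -0.001], [0.196, -0.981, 0.01], [0.001, -0.01, -1.0]]
force: [0.4, -0.1, 0.3]
grip_width: 0.999
```

Run:
```python
from h import *
f=cams.grab_frame("side"); cv2.imwrite("pics/s1.png",cv2.resize(f["img"][60:260,120:320],(600,600),interpolation=cv2.INTER_CUBIC))
print(read_state()["position"],read_state()["orientation"],read_state()["joint_positions"])
```

```text
[522.1754348  334.70918413 231.34674326] [[ 0.98067364  0.19564258  0.00178632]
 [ 0.1956061  -0.98060406  0.01240663]
 [ 0.00417894 -0.01181744 -0.99992144]] [-47.5651352   27.82914156  14.54232975 107.30650213 -10.18678311
  45.59035298 -16.25610781]
```

View pics/s1.png

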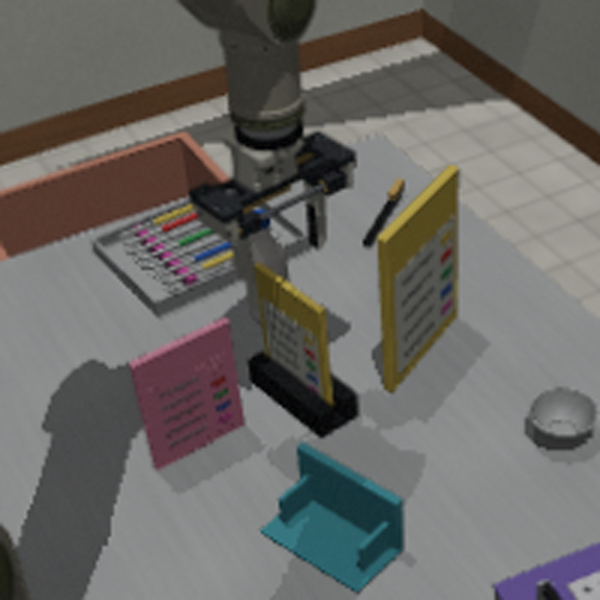

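Call:
servo_tool(
  steps=[
    [[100,0.0008,-0.004,-0.03,-0.6,0,0],[100,0,0,-0.03,0,0,0],[100,0,0,-0.013,0,0,0],[100,0,0,0,0,0,0]],
  ],
)

```text
t: 3.38
position: [524.2, 336.5, 162.8]
orientation: [[0.979, 0.203, 0.008], [0.203, -0.979, 0.008], [0.009, -0.007, -1.0]]
force: [-0.1, 0.1, 0.5]
grip_width: 1.001
```

Call:
servo_tool(
  steps=[
    [[100,-0.001,-0.006,-0.006,-0.4,0.4,-0.7],[100,0,0,0,0,0,0]],
  ],
)

```text
t: 3.62
position: [524.0, 330.9, 158.7]
orientation: [[0.982, 0.191, 0.002], [0.191, -0.982, 0.003], [0.003, -0.002, -1.0]]
force: [1.0, 0.1, 0.1]
grip_width: 1.0
```

Run:
```python
from h import *
f=cams.grab_frame("side"); cv2.imwrite("pics/s2.png",cv2.resize(f["img"][100:250,150:300],(600,600),interpolation=cv2.INTER_CUBIC))
print(read_state()["position"],read_state()["orientation"])
```

```text
[524.15704894 331.31441727 158.93369449] [[ 0.98158383  0.19100879  0.0029705 ]
 [ 0.19099835 -0.98158421  0.00347526]
 [ 0.0035796  -0.0028439  -0.99998955]]
```

View pics/s2.png

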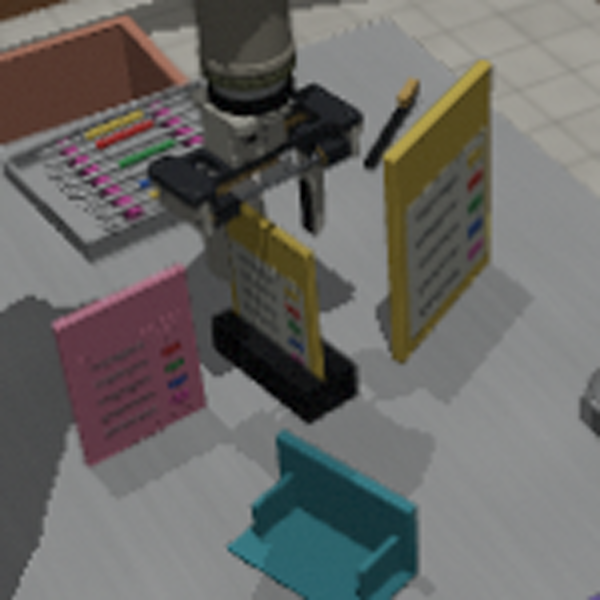

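The fingers straddle the panel, well clear of its neighbours. I'll lower 4 mm and close.

Call:
servo_tool(
  steps=[
    [[50,0,-0.001,-0.003,0,0,0],[20,0,0,0,0,0,0],[0,0,0,0,0,0,0],[0,0,0,0,0,0,0],[0,0,0,0,0,0,0],[0,0,0,0,0,0,0],[0,0,0,0,0,0,0],[0,0,0,0,0,0,0]],
  ],
  grip_force=25,
)

```text
t: 4.68
position: [524.5, 330.5, 156.6]
orientation: [[0.982, 0.191, 0.004], [0.191, -0.982, 0.004], [0.005, -0.004, -1.0]]
force: [-0.1, -0.0, 0.5]
grip_width: 0.19
```

Call:
servo_tool(
  steps=[
    [[0,0,0,0,0,0,0],[0,0,0,0,0,0,0],[0,0,0,0,0,0,0],[0,0,0,0,0,0,0]],
  ],
)

```text
t: 5.18
position: [524.2, 330.4, 156.6]
orientation: [[0.982, 0.19, 0.003], [0.19, -0.982, 0.004], [0.004, -0.004, -1.0]]
force: [-0.1, -0.1, -0.0]
grip_width: 0.11
```

Call:
servo_tool(
  steps=[
    [[0,0,0,0.015,0,0,0],[0,0,0,0.02,0,0,0],[0,0,0,0.03,0,0,0],[0,0,0,0.03,0,0,0],[0,0,0,0.025,0,0,0],[0,0,0,0,0,0,0]],
  ],
)

```text
t: 5.92
position: [524.4, 329.7, 284.2]
orientation: [[0.982, 0.191, 0.005], [0.191, -0.982, 0.005], [0.006, -0.003, -1.0]]
force: [0.1, 0.3, -1.4]
grip_width: 0.106
```

Run:
```python
from h import *
f=cams.grab_frame("side"); cv2.imwrite("pics/s3.png",cv2.resize(f["img"][70:270,120:320],(600,600),interpolation=cv2.INTER_CUBIC))
s=read_state();print(s["position"],s["orientation"],s["grip_width"],s["joint_positions"])
```

```text
[523.75230701 329.40107714 282.90230729] [[ 0.98158669  0.19098459  0.00353042]
 [ 0.19097288 -0.98158942  0.00340228]
 [ 0.0041152  -0.00266542 -0.99998798]] 0.10421191833580634 [-48.60760892  24.70106228  16.17730257 104.29063473  -8.56974008
  51.90978797 -17.55421674]
```

View pics/s3.png

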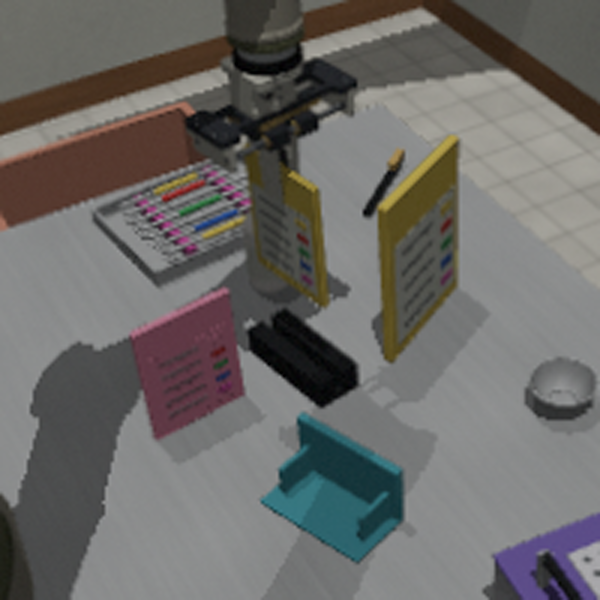

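Call:
servo_tool(
  steps=[
    [[0,-0.003,-0.035,0.0,0,0,1.5],[0,-0.005,-0.044,0.0,0,0,1.8],[0,-0.005,-0.044,0.0,0,0,1.8],[0,-0.005,-0.044,0,1,-2.8,1.8],[0,-0.004,-0.035,0,1,-2.8,1.8],[0,0,-0.01,0,1,-2.8,0],[0,0,0,0,1,-2.8,0],[0,0,0,0,0,0,0]],
  ],
)

```text
t: 6.98
position: [494.9, 109.2, 273.7]
orientation: [[0.92, 0.343, 0.19], [0.336, -0.939, 0.07], [0.202, -0.0, -0.979]]
force: [0.5, 0.4, -2.0]
grip_width: 0.106
```

Run:
```python
from h import *
s=read_state();print(s["position"],s["orientation"],s["grip_width"],s["joint_positions"])
```

```text
[494.85506107 109.20288675 273.73034232] [[ 9.19854823e-01  3.43309480e-01  1.89751693e-01]
 [ 3.36190138e-01 -9.39222320e-01  6.95530353e-02]
 [ 2.02097241e-01 -1.86047136e-04 -9.79365443e-01]] 0.10568447345234491 [-30.90072181  12.74803672  14.95432296 125.76683544  -7.84732272
  30.47695669   9.81405148]
```

Call:
servo_tool(
  steps=[
    [[0,0.001,0,-0.03,1,-2.8,0],[0,0.001,0,-0.03,0.5,-1.5,0],[0,0.001,0,-0.03,0,0,0],[0,0,0,0,0,0,0]],
  ],
)

```text
t: 7.48
position: [498.2, 111.0, 180.0]
orientation: [[0.902, 0.346, 0.259], [0.333, -0.938, 0.095], [0.276, 0.0, -0.961]]
force: [-0.1, -0.6, -0.4]
grip_width: 0.109
```

Run:
```python
from h import *
f=cams.grab_frame("side"); cv2.imwrite("pics/s4.png",cv2.resize(f["img"][100:300,130:330],(600,600),interpolation=cv2.INTER_CUBIC))
s=read_state();print(s["position"],s["orientation"],s["grip_width"],s["joint_positions"])
```

```text
[498.84516042 111.13117541 181.14759326] [[ 9.01110586e-01  3.46035253e-01  2.61264836e-01]
 [ 3.32504093e-01 -9.38221363e-01  9.58211968e-02]
 [ 2.78281763e-01  5.26132542e-04 -9.60499341e-01]] 0.10589864489736256 [-22.98826096  20.87353939   5.7079285  134.0941649  -16.49660569
   9.34552526  18.22258473]
```

View pics/s4.png

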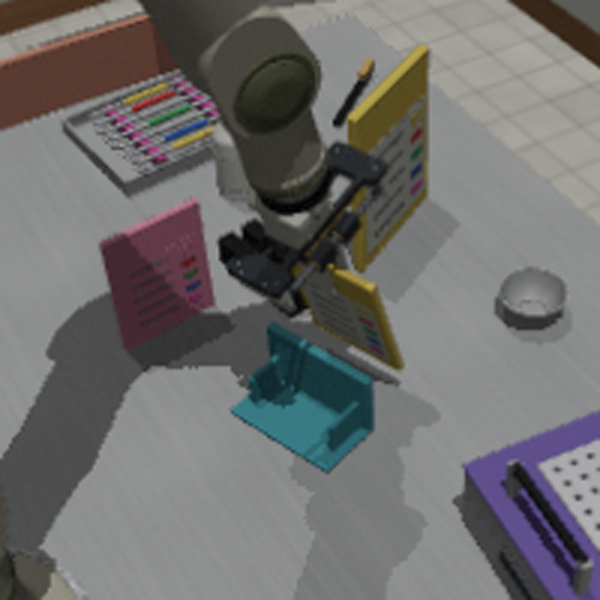

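Call:
servo_tool(
  steps=[
    [[0,-0.004,-0.001,0,-1.6,4.4,0],[0,-0.005,-0.002,-0.012,0,0,0],[0,-0.005,-0.002,-0.01,0,0,0],[0,0,0,0,0,0,0]],
  ],
)

```text
t: 8.02
position: [484.9, 106.5, 160.1]
orientation: [[0.919, 0.347, 0.189], [0.34, -0.938, 0.069], [0.201, 0.0, -0.98]]
force: [-1.0, -0.7, -1.4]
grip_width: 0.106
```

Run:
```python
from h import *
f=cams.grab_frame("side"); cv2.imwrite("pics/s5.png",cv2.resize(f["img"][130:280,180:330],(600,600),interpolation=cv2.INTER_CUBIC))
s=read_state();print(s["position"],s["orientation"],s["grip_width"],s["joint_positions"],s["force"])
z=-s["orientation"][:,2]; P=s["position"]-148.6*z; n=np.array([.9415,.337]);d=P[:2]-[475.4,101.9]; print("foot",P,"n",d@n,"y",d@[-.337,.9415],"tilt",np.degrees(np.arccos(z[2])))
X,ok=cloud(f); m=ok&(X[...,0]>430)&(X[...,0]<500)&(X[...,1]>20)&(X[...,1]<180)&(X[...,2]>60)&(X[...,2]<92)
```

```text
[485.22909773 106.51793884 160.43712937] [[ 9.18605718e-01  3.46765013e-01  1.89519287e-01]
 [ 3.39722838e-01 -9.37951898e-01  6.95315045e-02]
 [ 2.01871068e-01  5.11992352e-04 -9.79411971e-01]] 0.10525638467175095 [-24.27442013  23.10891308   7.43859309 133.79978127 -16.45251695
  12.09308501  18.32827705] [ 0.02865611  0.40935192 -1.57818798]
foot [513.3916638  116.85032041  14.89651042] n 40.8074094444955 y 1.2725359688023716 tilt 11.646433358915601
```

View pics/s5.png

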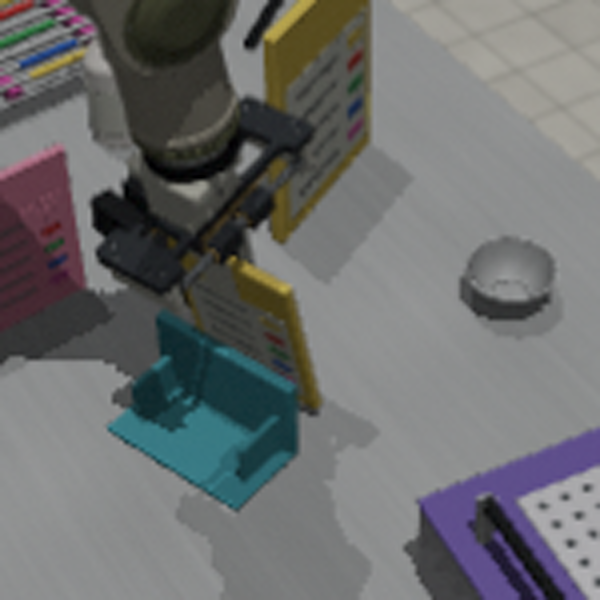

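Call:
servo_tool(
  steps=[
    [[0,-0.003,-0.001,-0.007,0,0,0],[0,0,0,-0.003,0,0,0],[0,0,0,0,0,0,0]],
  ],
)

```text
t: 8.45
position: [482.1, 105.2, 150.1]
orientation: [[0.919, 0.346, 0.191], [0.339, -0.938, 0.07], [0.203, 0.0, -0.979]]
force: [-0.1, 0.3, -1.0]
grip_width: 0.103
```

Call:
servo_tool(
  steps=[
    [[0,0,0,-0.003,0,0,0],[0,0,0,-0.001,0,0,0],[0,0,0,0,0,0,0]],
  ],
)

```text
t: 8.82
position: [482.4, 105.0, 146.4]
orientation: [[0.919, 0.346, 0.191], [0.338, -0.938, 0.07], [0.204, 0.0, -0.979]]
force: [-1.1, 0.6, 2.5]
grip_width: 0.11
```

Foot is on the bench (force rose from −1 to +2.5 N). I'll open gradually so the back finger lets the panel lean.

Call:
servo_tool(
  steps=[
    [[15,0,0,0,0,0,0],[20,0,0,0,0,0,0],[25,0,0,0,0,0,0],[30,0,0,0,0,0,0],[35,0,0,0,0,0,0],[40,0,0,0,0,0,0],[45,0,0,0,0,0,0],[50,0,0,0,0,0,0],[55,0,0,0,0,0,0],[60,0,0,0,0,0,0],[65,0,0,0,0,0,0],[70,0,0,0,0,0,0]],
  ],
)

```text
t: 10.32
position: [482.9, 105.3, 146.5]
orientation: [[0.918, 0.346, 0.192], [0.339, -0.938, 0.07], [0.205, 0.001, -0.979]]
force: [-0.7, 0.1, -0.6]
grip_width: 0.685
```

Run:
```python
from h import *
f=cams.grab_frame("side"); cv2.imwrite("pics/s6.png",cv2.resize(f["img"][130:280,180:330],(600,600),interpolation=cv2.INTER_CUBIC))
s=read_state();print(s["position"],s["grip_width"],s["joint_positions"],s["force"])
```

```text
[482.91643094 105.26689874 146.5230085 ] 0.6945452044304258 [-22.82547318  24.50592765   5.61730423 134.85240887 -17.29887663
   9.33910089  19.08379282] [ 0.32847022 -0.15172266 -1.00278897]
```

View pics/s6.png

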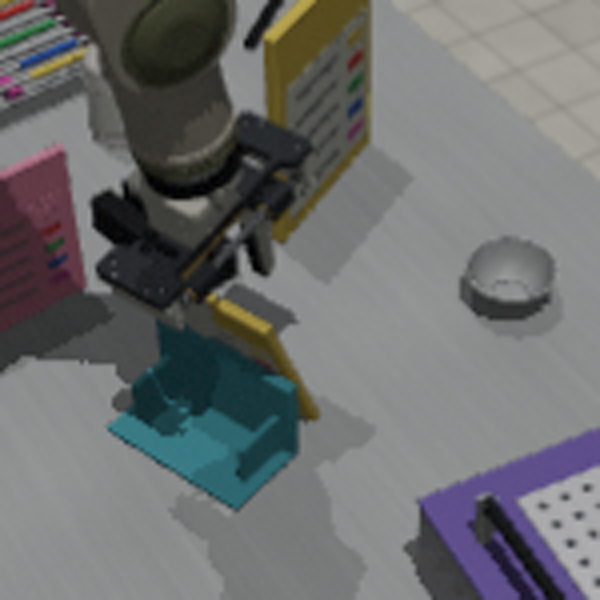

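Call:
servo_tool(
  steps=[
    [[85,0,0,0,0,0,0],[100,0,0,0,0,0,0],[100,0,0,0,0,0,0],[100,0,0,0,0,0,0],[100,-0.003,-0.001,0.015,0,0,0],[100,-0.005,-0.002,0.025,0,0,0],[100,-0.007,-0.002,0.03,0,0,0],[100,0,0,0.04,0,0,0],[100,0,0,0,0,0,0]],
  ],
)

```text
t: 11.5
position: [467.1, 99.8, 259.1]
orientation: [[0.919, 0.345, 0.191], [0.338, -0.938, 0.07], [0.203, 0.0, -0.979]]
force: [-0.7, 0.8, -0.2]
grip_width: 0.999
```

Run:
```python
from h import *
f=cams.grab_frame("side"); cv2.imwrite("pics/s7.png",cv2.resize(f["img"][130:280,180:330],(600,600),interpolation=cv2.INTER_CUBIC))
s=read_state();print(s["position"],s["orientation"],s["grip_width"],s["joint_positions"],s["force"])
P,ok=cloud(f)
# yellow upper edge points, by mask
h=cv2.cvtColor(f["img"],cv2.COLOR_BGR2HSV); m=ok&(h[...,0]>18)&(h[...,0]<35)&(h[...,1]>110)&(P[...,0]>400)&(P[...,0]<560)&(P[...,1]>0)&(P[...,1]<200)&(P[...,2]<200)
q=P[m];d=q[:,:2]-[475.4,101.9];a=np.c_[d@[.9415,.337],d@[-.337,.9415],q[:,2]]
print(len(q)); 
for lo in range(0,180,20):
    b=a[(a[:,2]>=lo)&(a[:,2]<lo+20)]
    if len(b): print(lo,len(b),np.round(b.min(0)),np.round(b.max(0)))
```

```text
[466.25396438  99.72064231 257.69081952] [[ 9.19149027e-01  3.45783314e-01  1.88676883e-01]
 [ 3.38730634e-01 -9.38314392e-01  6.94813665e-02]
 [ 2.01063732e-01  4.69095895e-05 -9.79578161e-01]] 1.0003151352668205 [-33.24456851  12.02487017  17.64518601 130.25263864  -9.73018307
  27.00584972  12.13866852] [ 3.04107532e-06 -1.25466742e-01  1.21346572e-01]
269
0 7 [ 28. -66.   1.] [ 37. -50.  19.]
20 6 [ 22. -68.  21.] [ 31. -61.  36.]
40 6 [ 17. -68.  41.] [ 25. -64.  57.]
60 1 [  2. -76.  74.] [  2. -76.  74.]
80 9 [ -0. -66.  81.] [ 9. 59. 95.]
100 22 [-11. -67. 100.] [  1.  59. 120.]
120 62 [-19. -67. 120.] [ -7.  59. 140.]
140 90 [-26. -68. 140.] [-15.  62. 160.]
160 66 [-28. -65. 160.] [-17.  59. 166.]
```

View pics/s7.png

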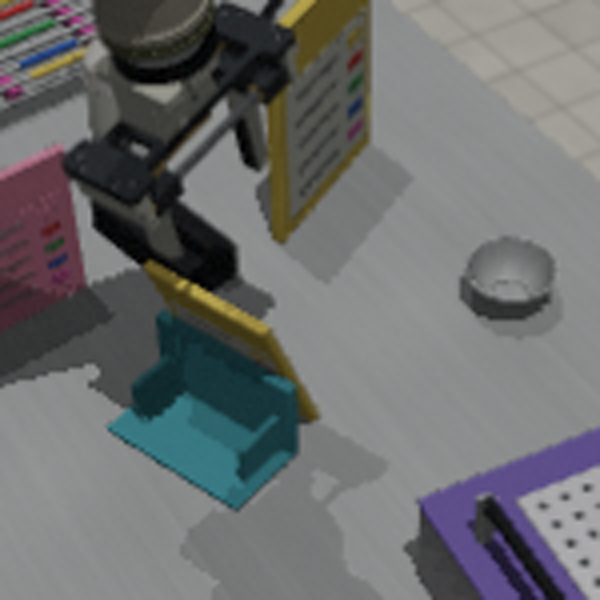

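Call:
servo_tool(
  steps=[
    [[100,0.003,-0.02,0.01,0,0,-2.0],[100,0.0065,-0.039,0,0,0,-2.9],[100,0.0065,-0.039,0,-1,2.8,-2.9],[100,0.0065,-0.039,0,-1,2.8,-2.9],[100,0.0065,-0.039,0,-1,2.8,-2.9],[100,0.0065,-0.039,0,-0.8,2.4,-2.9],[100,0.0065,-0.039,0,0,0,-2.9],[100,0.0065,-0.039,-0.01,0,0,-2.9],[100,0.0065,-0.035,-0.01,0,0,-2.0],[100,0.003,-0.015,0,0,0,0],[100,0,0,0,0,0,0]],
  ],
)

```text
t: 12.92
position: [517.5, -266.9, 241.7]
orientation: [[0.995, -0.101, -0.02], [-0.102, -0.994, -0.035], [-0.016, 0.037, -0.999]]
force: [0.0, 0.4, -1.1]
grip_width: 0.999
```

Run:
```python
from h import *
s=read_state();print(s["position"],s["orientation"],s["joint_positions"])
R=s["orientation"];yaw=np.degrees(np.arctan2(R[1,0],R[0,0]));print(yaw)
for n in("side","top"):
    f=cams.grab_frame(n); cv2.imwrite(f"pics/{n}8.png",f["img"])
```

```text
[ 517.51473451 -266.90977921  241.66582403] [[ 0.99464486 -0.10142189 -0.01987966]
 [-0.10207189 -0.99416157 -0.03498714]
 [-0.01621514  0.03682893 -0.99919002]] [  0.63481559  26.40269804  28.57047947 111.70006192 -14.00001874
  45.72739376  30.69018052]
-5.859264715976537
```

View pics/side8.png

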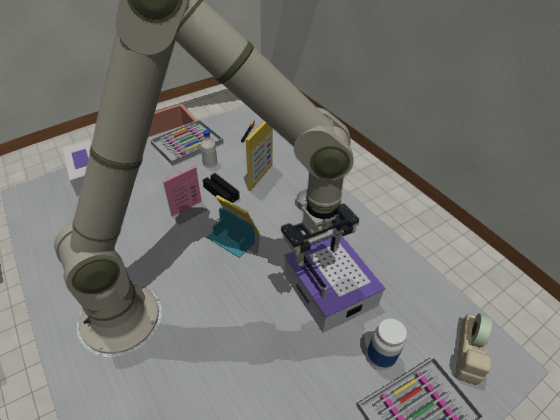

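Call:
servo_tool(
  steps=[
    [[100,0.0065,0.0137,-0.02,2,-1.1,0],[100,0,0,-0.03,0,0,0],[100,0,0,0,0,0,0]],
  ],
)

```text
t: 13.4
position: [525.2, -246.3, 192.3]
orientation: [[0.996, -0.093, 0.002], [-0.093, -0.996, 0.004], [0.002, -0.004, -1.0]]
force: [0.3, -0.2, -0.5]
grip_width: 0.999
```

Run:
```python
from h import *
s=read_state();print(s["position"],s["orientation"])
f=cams.grab_frame("side"); cv2.imwrite("pics/s9.png",cv2.resize(f["img"][190:340,260:410],(600,600),interpolation=cv2.INTER_CUBIC))
```

```text
[ 525.15080999 -246.25852129  192.30272694] [[ 0.99562345 -0.09342967  0.00220152]
 [-0.09343761 -0.99561776  0.00383373]
 [ 0.00183369 -0.00402266 -0.99999023]]
```

View pics/s9.png

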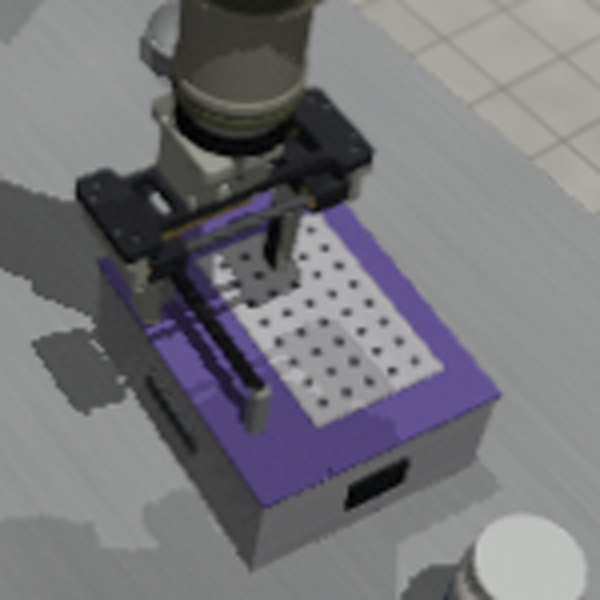

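Call:
servo_tool(
  steps=[
    [[100,0,-0.006,-0.02,0,0,-0.5],[100,0,0,-0.02,0,0,0],[100,0,0,0,0,0,0]],
  ],
)

```text
t: 13.82
position: [527.3, -252.7, 154.1]
orientation: [[0.995, -0.101, 0.008], [-0.101, -0.995, 0.002], [0.008, -0.003, -1.0]]
force: [-0.7, -0.2, -0.9]
grip_width: 0.997
```

Call:
servo_tool(
  steps=[
    [[100,-0.002,0,-0.008,0,0.4,0],[50,0,0,0,0,0,0],[20,0,0,0,0,0,0],[0,0,0,0,0,0,0],[0,0,0,0,0,0,0],[0,0,0,0,0,0,0],[0,0,0,0,0,0,0],[0,0,0,0,0,0,0],[0,0,0,0,0,0,0],[0,0,0,0,0,0,0],[0,0,0,0,0,0,0]],
  ],
  grip_force=20,
)

```text
t: 15.2
position: [523.1, -253.2, 147.5]
orientation: [[0.995, -0.103, -0.001], [-0.103, -0.995, 0.003], [-0.002, -0.003, -1.0]]
force: [4.1, 1.2, -0.6]
grip_width: 0.119
```

Run:
```python
from h import *
s=read_state();print(s["position"],s["orientation"],s["grip_width"],s["force"],s["joint_positions"])
f=cams.grab_frame("side"); cv2.imwrite("pics/s10.png",cv2.resize(f["img"][190:340,260:410],(600,600),interpolation=cv2.INTER_CUBIC))
```

```text
[ 523.09452908 -253.17274793  147.53170166] [[ 0.99471751 -0.10264178 -0.00131814]
 [-0.10263764 -0.99471459  0.0028979 ]
 [-0.00160862 -0.0027473  -0.99999493]] 0.11898312885033058 [ 4.1070367   1.22369032 -0.5532068 ] [  5.29588546  32.95543666  22.24106886 116.2893449  -21.38428022
  34.77365899  36.20254616]
```

View pics/s10.png

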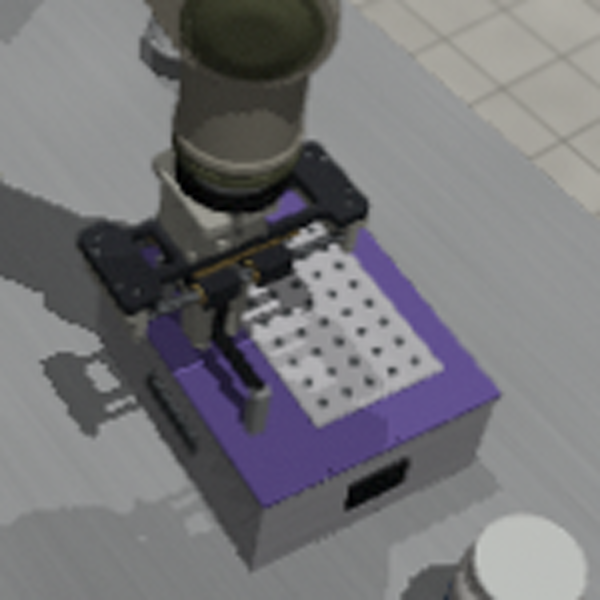

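Call:
servo_tool(
  steps=[
    [[0,0.005,-0.0005,0.015,0,0,0],[0,0.006,-0.0006,0.0145,0,0,0],[0,0.0078,-0.0008,0.0138,0,0,0],[0,0.0085,-0.0009,0.0133,0,0,0],[0,0,0,0,0,0,0]],
  ],
)

```text
t: 15.88
position: [551.6, -256.3, 207.8]
orientation: [[0.995, -0.103, -0.003], [-0.103, -0.995, 0.002], [-0.003, -0.002, -1.0]]
force: [0.4, -0.5, -3.7]
grip_width: 0.118
```

```bash
cat > lid.py <<'E'
from h import *
s=read_state();p=s["position"];print(p,s["orientation"][:,2],s["grip_width"],"F",s["force"],"j",s["joint_positions"])
u=np.array([.9945,-.1045]); h=(p[:2]-[698,-271.5])@u; z=p[2]-7.5-90
print("h,z",h,z,"r",np.hypot(h,z),"theta",np.degrees(np.arctan2(z,-h)-np.arctan2(50,175)))
E
python3 lid.py
```

```text
[ 551.62461432 -256.27796543  207.81491288] [-0.00304263  0.00223975 -0.99999286] 0.11825840033643263 F [ 0.44124918 -0.51156183 -3.71685901] j [  2.41651866  30.26253685  25.60180206 110.08913164 -18.37748364
  43.87162208  32.52629167]
h,z -147.16102366963966 110.31491288481416 r 183.91777209470644 theta 20.910581401440666
```

Following the arc nicely at about 21°, with small forces. Continuing to about 55°.

Call:
servo_tool(
  steps=[
    [[0,0.0095,-0.001,0.011,0,0,0],[0,0.01,-0.001,0.011,0,0,0],[0,0.0117,-0.0012,0.0095,0,0,0],[0,0.0125,-0.0013,0.009,0,0,0],[0,0.013,-0.0014,0.007,0,0,0],[0,0.0135,-0.0014,0.006,0,0,0],[0,0,0,0,0,0,0]],
  ],
)

```text
t: 16.75
position: [620.9, -264.0, 267.0]
orientation: [[0.994, -0.104, -0.012], [-0.104, -0.995, 0.005], [-0.013, -0.004, -1.0]]
force: [1.0, -1.0, -6.5]
grip_width: 0.121
```

```bash
python3 lid.py
```

```text
[ 620.9055164  -264.0173143   266.98130152] [-0.01219564  0.00525245 -0.99991184] 0.12067630109897955 F [ 0.97613946 -1.04575638 -6.54167022] j [  0.99343278  31.57100765  27.31927378  97.61520606 -16.88082239
  55.71887929  28.65039438]
h,z -77.45240459340387 169.4813015209093 r 186.34051234909091 theta 49.494357277495666
```

Call:
servo_tool(
  steps=[
    [[0,0.014,-0.0015,0.0045,0,0,0],[0,0.013,-0.0014,0.003,0,0,0],[0,0,0,0,0,0,0],[0,0,0,0,0,0,0]],
  ],
)

```text
t: 17.25
position: [646.5, -266.8, 275.7]
orientation: [[0.994, -0.105, -0.014], [-0.105, -0.994, 0.007], [-0.015, -0.005, -1.0]]
force: [-0.5, 0.2, -0.1]
grip_width: 0.123
```

```bash
python3 lid.py
python3 - <<'E'
from h import *
for n in("side","top"):
    f=cams.grab_frame(n); cv2.imwrite(f"pics/{n}11.png",f["img"])
    P,ok=cloud(f); h=cv2.cvtColor(f["img"],cv2.COLOR_BGR2HSV)
    m=ok&(h[...,0]>115)&(h[...,0]<142)&(h[...,1]>60)&(P[...,0]>520)&(P[...,0]<760)&(P[...,1]<-110)&(P[...,1]>-420)&(P[...,2]>85)
    # include white sheet: use plane fit of purple points
    q=P[m]
    for _ in range(4):
        c=np.median(q,0) if _==0 else q.mean(0); v=np.linalg.svd(q-c)[2][2]; r=(q-c)@v; q=q[abs(r)<max(4,2*np.median(abs(r)))]
    v*=np.sign(v[2]); print(n,m.sum(),len(q),"normal",np.round(v,3),"lid angle",np.degrees(np.arccos(v[2])),"bb",q.min(0),q.max(0))
E
```

```text
[ 646.50861519 -266.84173749  275.65965977] [-0.01415184  0.00656629 -0.9998783 ] 0.12317775575387765 F [-0.49638353  0.22055444 -0.06566836] j [  1.0950388   33.03047719  27.35282271  93.54533245 -17.0794031
  58.53491749  27.85319966]
h,z -51.69497062504499 178.15965976665996 r 185.5080439121072 theta 57.87394071235908
side 235 187 normal [ 0.835 -0.093  0.542] lid angle 57.15610011877559 bb [ 580.05836007 -390.24241424  185.83480573] [ 628.63555897 -142.79352185  266.97209817]
top 386 313 normal [ 0.836 -0.085  0.542] lid angle 57.159526505902406 bb [ 579.39978728 -381.8338436   100.38393283] [ 707.80317203 -142.69807969  267.21765235]
```

View pics/side11.png

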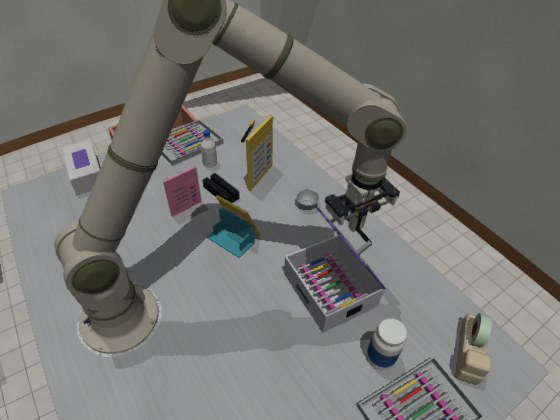

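View pics/top11.png

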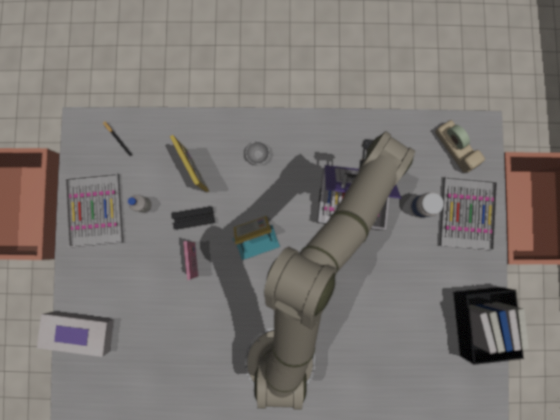

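Both cameras show the lid at about 57° with the instruments visible below, and the panel is still leaning. A small nudge should bring it to 60°, then I'll hold.

Call:
servo_tool(
  steps=[
    [[0,0.0075,-0.0008,0.0012,0,0,0],[0,0,0,0,0,0,0],[0,0,0,0,0,0,0],[0,0,0,0,0,0,0],[0,0,0,0,0,0,0],[0,0,0,0,0,0,0],[0,0,0,0,0,0,0],[0,0,0,0,0,0,0]],
  ],
)

```text
t: 18.35
position: [653.5, -267.6, 277.4]
orientation: [[0.994, -0.106, -0.015], [-0.106, -0.994, 0.007], [-0.015, -0.006, -1.0]]
force: [-1.9, 0.4, 1.2]
grip_width: 0.124
```

```bash
python3 lid.py
python3 - <<'E'
from h import *
for n in("side","top"):
    f=cams.grab_frame(n); cv2.imwrite(f"pics/{n}12.png",f["img"])
    if n=="side": cv2.imwrite("pics/s12c.png",cv2.resize(f["img"][160:340,190:430],(800,600),interpolation=cv2.INTER_CUBIC))
    P,ok=cloud(f); h=cv2.cvtColor(f["img"],cv2.COLOR_BGR2HSV)
    m=ok&(h[...,0]>115)&(h[...,0]<142)&(h[...,1]>60)&(P[...,0]>520)&(P[...,0]<760)&(P[...,1]<-110)&(P[...,1]>-420)&(P[...,2]>85)
    q=P[m]
    for _ in range(4):
        c=np.median(q,0) if _==0 else q.mean(0); v=np.linalg.svd(q-c)[2][2]; r=(q-c)@v; q=q[abs(r)<max(4,2*np.median(abs(r)))]
    v*=np.sign(v[2]); print(n,"lid angle",np.degrees(np.arccos(v[2])))
    for th,p0 in(("canister",(579,-523)),("bottle",(569,510)),("bowl",(772,91))):
        r=cams.mark_of(th,n); print(th,p0,[(np.round(atz(f,[x["uv"]],0))[0],round(x["conf"],2)) for x in r[:1]])
    m=ok&(h[...,0]>18)&(h[...,0]<35)&(h[...,1]>110)&(P[...,0]>400)&(P[...,0]<560)&(P[...,1]>0)&(P[...,1]<200)&(P[...,2]<200)
    q=P[m];d=q[:,:2]-[475.4,101.9];a=np.c_[d@[.9415,.337],d@[-.337,.9415],q[:,2]]
    for lo in range(0,180,40):
        b=a[(a[:,2]>=lo)&(a[:,2]<lo+20)]
        if len(b): print(lo,len(b),np.round(b.min(0)),np.round(b.max(0)))
E
```

```text
[ 653.48738533 -267.56679811  277.37699296] [-0.01469511  0.0073309  -0.99986515] 0.12371191523282526 F [-1.89538456  0.40015787  1.23028916] j [  1.15987323  33.47431616  27.33445081  92.44675432 -17.17546676
  59.25584277  27.64569718]
h,z -44.67881488267276 179.87699295871073 r 185.3427341310908 theta 60.1054628582827
side lid angle 61.29858893626881
canister (579, -523) [(array([ 580., -526.,    0.]), 0.94)]
bottle (569, 510) [(array([572., 517.,   0.]), 0.57)]
bowl (772, 91) [(array([767.,  87.,   0.]), 0.86)]
0 7 [ 29. -67.   3.] [ 35. -51.  17.]
40 6 [ 18. -67.  43.] [ 25. -64.  54.]
80 12 [ -3. -69.  81.] [10. 61. 99.]
120 59 [-19. -69. 120.] [ -9.  59. 140.]
160 52 [-26. -61. 160.] [-16.  61. 166.]
top lid angle 59.752526413436854
canister (579, -523) [(array([ 578., -529.,    0.]), 0.83)]
bottle (569, 510) [(array([579., 516.,   0.]), 0.65)]
bowl (772, 91) [(array([774.,  86.,   0.]), 0.89)]
120 43 [-13. -59. 120.] [ -3.  58. 140.]
160 32 [-23. -58. 160.] [-15.  60. 172.]
```

View pics/s12c.png

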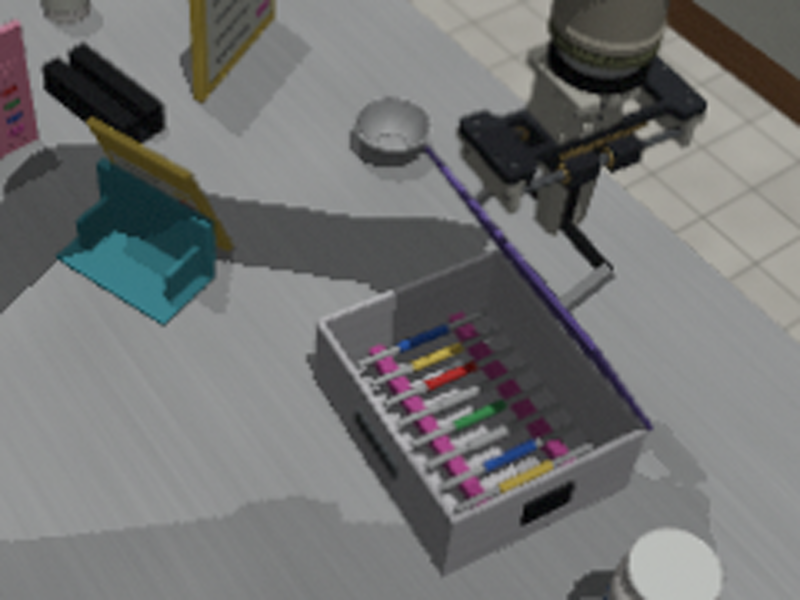

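The lid is held at about 60°, the panel leans on the rest and the bystanders haven't moved. Handing in.

```bash
python3 -c "
from h import *
print(hand_in()); print(read_state()['t'],read_state()['position'])"
```

```text
the job is handed in; nothing more can be done
None
the job is handed in; nothing more can be done
```

I leaned the small yellow panel against the front of the teal rest and let go of it. I then lifted the lid to about 60° and handed in while still holding it, at about 18.5 s of the 51 s allowed. No verdict is reported.

- **Panel:** it tips back about 20°. Its foot is on the bench about 33 mm in front of the rest's face, and it sits about 4 mm off the rest's middle. It stayed put when I checked again after the lid lift.
- **Lid:** the three angle estimates differ a little but are all within 52–68°. The side camera gave 61.3°, the top camera 59.8° and the tool position 60.1°. The gripper had a firm hold on the bar, with about 2 N on the wrist and no visible drift.
- **Canister, bottle and bowl:** each was found within about 12 mm of its starting place, roughly the scatter of the detections, and none was knocked over. The bottle was the largest difference.
- **Held angle before release:** the arm could only hold the panel at about 12°, because joint 6 was near its limit. I opened the fingers slowly so the panel settled back the rest of the way onto the rest.

No check failed.

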